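# Show the amber tile to the camera

## Task

The online class wants to see the carving on the finished amber tile: grip it by the plain band along its top edge, keeping the fingers off the carved relief, lift it straight up out of the drying rack and hold it up in front of the camera with the carved face towards the lens. Hold it about 20 cm from the lens, the carving centred on the camera's line of sight, the face square to it (the camera looks somewhat downwards, so lean the tile back to match) and the top edge up and level. Finish while still holding it there, steady in the air, and disturb neither the camera nor the other tiles nor anything else on the table.

Things in the scene. Friction and masses are not known exactly. Their poses are not given: they have to be found in the camera images.
- tile_amber: amber-painted plaster tile, upright in a rack slot: 100 wide (its y), 110 tall (its z, up), 12 thick (its x), 0.14-0.22 kg. Origin: middle of the bottom edge. The carved face looks along its own -x: a round relief 68 across, centred 45 above the bottom edge, 3 proud of the slab. From 79 to 110 above the bottom edge it is a plain band on both faces: pinch it there across the 12 mm. Plain back
- tile_face (a point): middle of the amber tile's carved relief, on its surface: at (-9, 0, 45) in the tile's frame; same axes as the tile
- cam_lens (a point): centre of the front of the camera's lens, 250 to 315 above the table. The camera looks along this frame's own -x, roughly back towards the robot and 0.15 to 0.5 rad downwards; y is level, z the camera's up. Black camera 36 x 56 x 46, lens barrel 20 long, on a boom; its column (16 across, 432 high) stands 150 behind the lens on a foot 160 x 150 x 14
- rack: fixed wooden drying rack, 176 (x) x 104 (y) x 68 high, origin under its middle. Slots at x = -56, 0 and +56, a tile in each, standing across the rack on rails 18 above the table. Each tile stands between four dowels, 8 thick, 68 high, at y = +-42, with 1 mm play at each face. A tile comes out straight up; it is free once its bottom edge is above the dowels
- tile_white: unpainted white plaster tile, same shape and size as the amber one, in another slot of the rack; leave it. Origin at the middle of its bottom edge
- tile_blue: blue-painted plaster tile, same shape and size, in another slot of the rack; leave it. Origin at the middle of its bottom edge
- medallion: white round plaster medallion, 110 across, 15 thick, lying flat on the mat; leave it
- sanding_block: grey sanding block 95 x 62 x 30; leave it
- octagon_box: open eight-sided white plaster box, about 140 across and 70 high; leave it
- paint_bottle: white plastic bottle, 68 across and 185 high; leave it
- blue_bowl: small blue bowl, 86 across and 42 high; leave it
- varnish_jar: clear jar with white lid, 80 across and 75 high; leave it
Not all that is in view belongs to the job. There is more than one size of the varnish_jar; the one meant has the size given above.

How it is judged:
On the way:
1. the amber tile has been lifted clear above the rack's dowels in the fingers (z of tile_amber in the frame of rack above 0.072 m and contact force between the fingers and tile_amber above 1 N), for 0.2 s.
At the end, for the whole second after the job is handed in: The amber tile hangs still in the fingers alone, carving towards the lens: its middle 170 to 230 mm away, within 20 mm of the line of sight, square to it within 0.15 rad, top edge up and level within 0.12 rad; other tiles within 20 mm, camera 10 mm, the rest 30 mm of where they were (x of tile_face in the frame of cam_lens between -0.23 and -0.17 m and y of tile_face in the frame of cam_lens between -0.02 and 0.02 m and z of tile_face in the frame of cam_lens between -0.02 and 0.02 m and x of cam_lens in the frame of tile_amber below -0.1 m and angle between the x axis of tile_amber and the x axis of cam_lens, either way round below 0.15 rad and angle between tile_amber's own y axis and vertical between 1.4508 and 1.6908 rad and angle between tile_amber's own z axis and vertical below 1 rad and contact force between the fingers and tile_amber above 1 N and height (world z) of tile_amber above 0.07 m and linear speed of tile_amber below 0.02 m/s and angular speed of tile_amber below 0.15 rad/s and contact force between tile_amber and rack below 0.1 N and contact force between tile_amber and tile_white below 0.1 N and contact force between tile_amber and tile_blue below 0.1 N and contact force between tile_amber and medallion below 0.1 N and contact force between tile_amber and sanding_block below 0.1 N and contact force between tile_amber and octagon_box below 0.1 N and contact force between tile_amber and paint_bottle below 0.1 N and contact force between tile_amber and blue_bowl below 0.1 N and contact force between tile_amber and varnish_jar below 0.1 N and distance of each of tile_white, tile_blue from where it was at the start of the episode below 0.02 m and distance of each of medallion, sanding_block, octagon_box, paint_bottle, blue_bowl, varnish_jar from where it was at the start of the episode below 0.03 m and distance of cam_lens from where it was at the start of the episode below 0.01 m); the arm keeps its last pose, push and grip.
It fails at once if the fingers press on the carved relief (contact force between the fingers and tile_amber_c1 above 1 N).
It fails at once if the camera is knocked out of place (distance of cam_lens from where it was at the start of the episode above 0.01 m).
It fails at once if another tile is disturbed (distance of any of tile_white, tile_blue from where it was at the start of the episode above 0.02 m).
It fails at once if something else on the table is pushed or knocked over (distance of any of medallion, sanding_block, octagon_box, paint_bottle, blue_bowl, varnish_jar from where it was at the start of the episode above 0.03 m or angle between paint_bottle's own z axis and vertical above 0.4 rad).
It also fails if it takes over 32 s, if anything falls off the work surface, if the arm or the gripper's body presses on something with over 40 N, if the wrist force passes 120 N, or if a joint passes its speed limit or range.

## Robot

A 7-joint arm with a two-finger parallel gripper is mounted at the origin on the work surface. World frame = base frame: x ahead of the robot, y to its left, z up, the work surface at z = 0. Lengths are in m, angles in rad, forces in N, time in s.
With the tool pointing down it reaches from about 0.425 to 0.925 m from the base axis. Payload 6.8 kg.
Tool frame: the origin (TCP) lies midway between the tips of the shut fingers; the grasp point (between the pads) lies 19 mm behind it (r.grip_depth is the distance from the TCP to the grasp point, in m); z points along the fingers, y is the line along which they close (so a half turn about z gives the same grasp; the last joint's range is limited). The gripper opens to 85 mm and grips with 20 to 120 N. Pads are 22 mm wide; open, the fingers measure 114 mm over their backs; the gripper's body (76 mm by 85 mm) begins 54 mm behind the grasp point. The pads swing forward as they close: fully open they stand 13 mm farther back than shut.
Start: joints at [1.147, 0.477, 0.022, 1.555, -0.011, 1.109, -0.083], TCP at [0.21, -0.642, 0.206] pointing down, gripper open.
Joint ranges: [-2.96, 2.96], [-0.34, 2.1], [-1.41, 1.46], [0.24, 2.44], [-1.37, 4.51], [0.17, 1.92], [-2.96, 2.96]. Speed limits (rad/s): [2.39, 2.39, 3.14, 3.14, 3.14, 3.14, 3.14].

## Interface

Orientations are given as a rotation vector (axis times angle).
In Python, from bench import telemetry, grab_frame, calibration, order, silhouettes, r gives the robot as it stands.
- The arm moves only by the tool apply_moves, never from a script. Its argument "moves" is a list of rows, each a list of 7 numbers: the turn, a rotation vector about the tool's x, y, z scaled (see below), then the shift along the tool's x, y, z scaled (see below), then the opening, from -1 (shut) to 1 (fully open). A call has exactly 8 rows; each row shifts and turns the commanded pose from where the row before left it, along the tool's axes as they then stand; what a row does not reach is not made up. The controller multiplies each number of a shift by 1000 mm and each number of a turn by 6 degrees. A row lasts 1/12 s, in which the tool goes at most 41.7 mm and 7.16 degrees, less where a joint would pass 70% of its speed; a pose out of reach is approached as far as the arm can. A call with a number of a shift or a turn outside -1 to 1 is refused whole. A call with a gripper value outside its range is refused whole. The fingers move at their own pace and stop on an object; "grip_force" is the grip in N (left out, the last holds). Time passes only in rows, so rows that do not move let the fingers close, or fill a call up. It gives the time, the measured TCP pose, the force, the opening and the grip force at its end, in the units of the state.
- telemetry.get_obs(): the state, without advancing time (a new reading comes with each control period).
- grab_frame(name): name is "side" or "top" or "wrist"; returns the picture (384x512x3 uint8, blue, green, red); there is no depth.
- calibration(name): a dict with "fx", "fy", "cx", "cy" (pixels), "world_from_camera" (4x4, takes a point from camera to world coordinates); the wrist camera has in their place "mount" (4x4, takes a point from camera to tool coordinates, whose origin is the TCP and whose axes are the flange's). Camera axes: x right, y down, z forward; pixel columns grow to the right and rows downward; lengths in m; the calibration is good to about 2 mm. A picture is of the moment at which its call begins: read the wrist's pose just before it. calibration takes no time and is no camera call.
- order.hand_in(): hands the job in; it is judged then, once.
Trained networks look in the newest picture that a camera, given by its name, has taken for a name from the list of things; names that differ only in an ending like _2 or _b are one class to them, and where a whole thing is asked for, a point or a joint stands for the part that bears it (a point fixed in the world has none). Each returns a list of dicts, best first, with "p" (0 to 1); they miss things now and then, are a little off and sometimes report something else, mostly with a low value. They report only what shows in the picture. A call takes as long as a camera call. They do not tell look-alikes from the thing itself.
- silhouettes(thing, camera): "mask" (384x512 bool, what is visible of it) and "extent" ([centre column, centre row, width, height] in pixels, round what is visible of it).
The state is a dict: "clock": time; "joints": joint angles; "qvel": joint speeds; "tau": joint torques, N m; "tcp_pos": TCP position; "orientation": TCP orientation; "contact_force": force on the tool from outside, world axes, zero at the start; "moment": the same for the moment, N m; "grip_width": finger opening in m; "gripper_force": force on a finger pad.
Only numpy, scipy, OpenCV 4.12 (cv2) and the standard library are available. Lean on these libraries where they do the work, as an engineer would, in place of code of your own. Each camera call takes 0.05 s, during which the arm holds its last target. There are 200 camera calls.

## Working session

There is one attempt and no reset: what is moved stays moved. The work goes in short steps, Python scripts to look and compute and a tool call to move; the robot and the scene stay as the last step left them, time stands still between calls to the robot, and variables do not carry over. Pictures are saved under pics/ and viewed, at most 10 in all, crops included, and the job is handed in when it is done.

Besides the shell and the picture viewer there is one more tool, called after "Emit:" by a JSON object that holds its "fn" and its "kwargs", one argument or row to a line. apply_moves: Moves the arm, as the interface text tells. Its arguments: {"type":"object","properties":{"moves":{"type":"array"},"grip_force":{"type":"number"}},"required":["moves"]}

```bash
mkdir -p pics
python3 - <<'E'
from bench import telemetry, grab_frame, calibration, silhouettes
import cv2,numpy as np
o=telemetry.get_obs();print(o['clock'],o['tcp_pos'],o['orientation'])
ims=[]
for c in('side','top'):
    im=grab_frame(c);cv2.imwrite(f'pics/{c}0.png',im);ims.append(im)
    k=calibration(c);print(c,k['fx'],k['cx'],k['cy'],np.round(k['world_from_camera'],4).tolist())
    for t in('tile_amber','tile_white','tile_blue','rack','cam_lens'):
        s=silhouettes(t,c);print(t,[(round(d['p'],2),np.round(d['extent']).tolist()) for d in s[:3]])
        if s: np.save(f'{c}_{t}.npy',s[0]['mask'])
print(np.round(calibration('wrist')['mount'],4).tolist(),calibration('wrist')['fx'])
E
```

```text
0.0 [ 0.20943946 -0.64101313  0.2048211 ] [-3.10074902e+00 -4.93737818e-01  6.04998019e-04]
side 349.2871026778157 260.1602854633704 193.72481815910058 [[-0.8832, -0.3181, 0.3445, 0.0448], [-0.4688, 0.5834, -0.6632, 0.6461], [0.01, -0.7473, -0.6644, 0.9447], [0.0, 0.0, 0.0, 1.0]]
tile_amber [(0.59, [175.0, 293.0, 41.0, 35.0])]
tile_white [(0.95, [190.0, 263.0, 34.0, 33.0])]
tile_blue [(0.69, [183.0, 278.0, 40.0, 28.0])]
rack [(0.91, [186.0, 294.0, 53.0, 50.0])]
cam_lens [(0.52, [190.0, 130.0, 17.0, 22.0])]
top 448.6054865019942 256.5365440467903 191.91606515651642 [[0.0075, -0.9851, 0.1716, 0.1924], [-0.9999, -0.0091, -0.0085, -0.1208], [0.01, -0.1715, -0.9851, 1.6531], [0.0, 0.0, 0.0, 1.0]]
tile_amber [(0.72, [142.0, 175.0, 13.0, 32.0]), (0.56, [342.0, 195.0, 25.0, 16.0])]
tile_white [(0.77, [175.0, 169.0, 14.0, 31.0])]
tile_blue [(0.82, [158.0, 175.0, 8.0, 30.0]), (0.21, [343.0, 193.0, 24.0, 21.0])]
rack [(0.79, [164.0, 178.0, 45.0, 38.0]), (0.28, [160.0, 174.0, 12.0, 30.0])]
cam_lens [(0.86, [264.0, 95.0, 18.0, 19.0]), (0.55, [144.0, 178.0, 12.0, 32.0]), (0.19, [342.0, 195.0, 27.0, 18.0])]
[[0.001, -0.9508, -0.3097, 0.0798], [1.0, 0.0013, -0.0005, 0.0006], [0.0009, -0.3097, 0.9508, -0.1676], [0.0, 0.0, 0.0, 1.0]] 337.1763510218812
```

View pics/side0.png

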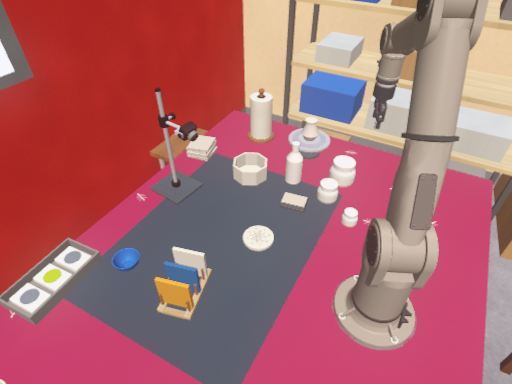

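View pics/top0.png

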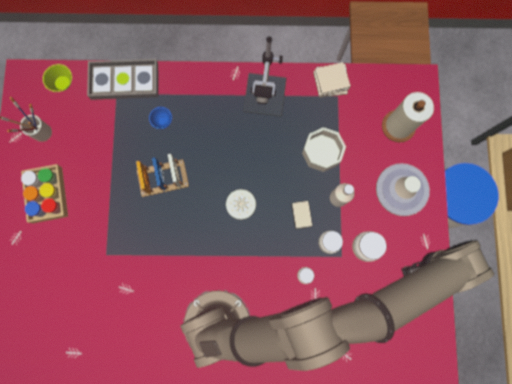

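The three tiles stand in the rack: amber at top (142,175) and side (175,293), outermost on +y. The inspection camera is on its boom at side (187,130) and top (264,93). The only amber tile-shaped thing is the one in the rack; the paint set at top (45,190) is not a candidate. I'll confirm with enlarged crops.

Run:
```python
import cv2,numpy as np
s=cv2.imread('pics/side0.png');t=cv2.imread('pics/top0.png')
def c(im,x,y,w,h,W=400,H=300): return cv2.resize(im[y:y+h,x:x+w],(W,H),interpolation=cv2.INTER_CUBIC)
out=np.vstack([np.hstack([c(s,145,235,80,90,400,300),c(s,150,80,64,120,400,300)]) ,np.hstack([c(t,126,145,72,54),c(t,236,30,72,90)])])
cv2.imwrite('pics/crop1.png',out)
```

```text
(no output)
```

View pics/crop1.png

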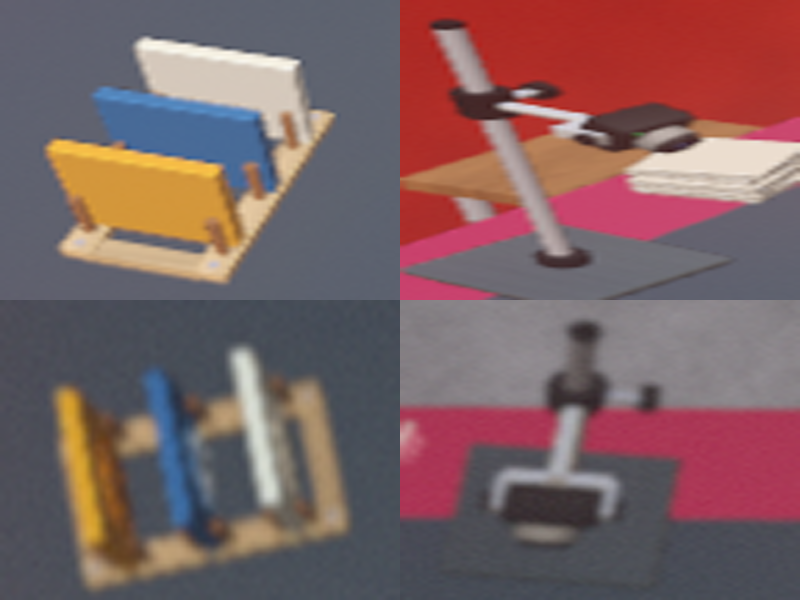

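Both crops show the amber tile's plain back on +y, so its carving faces −y. Amber is the outermost +y tile. The camera lens is at side ≈(196,134) and top ≈(262,102). Next I'll triangulate.

```bash
cat > h.py <<'E'
import numpy as np,cv2
from scipy.spatial.transform import Rotation as R
from bench import telemetry, grab_frame, calibration, silhouettes
def ray(c,u,v,T=None):
    k=calibration(c);T=k['world_from_camera'] if T is None else T;T=np.array(T)
    d=T[:3,:3]@[(u-k['cx'])/k['fx'],(v-k['cy'])/k['fy'],1];return T[:3,3],d/np.linalg.norm(d)
def atz(c,u,v,z,T=None):
    o,d=ray(c,u,v,T);return o+d*(z-o[2])/d[2]
def tri(rs):
    A=sum(np.eye(3)-np.outer(d,d) for o,d in rs);b=sum((np.eye(3)-np.outer(d,d))@o for o,d in rs)
    p=np.linalg.solve(A,b);return p,[round(float(np.linalg.norm(np.cross(p-o,d))),4) for o,d in rs]
def wristT():
    o=telemetry.get_obs();T=np.eye(4);T[:3,:3]=R.from_rotvec(o['orientation']).as_matrix();T[:3,3]=o['tcp_pos']
    return T@np.array(calibration('wrist')['mount'])
def proj(c,P,T=None):
    k=calibration(c);T=np.array(k['world_from_camera'] if T is None else T);p=(np.atleast_2d(P)-T[:3,3])@T[:3,:3]
    return p[:,:2]/p[:,2:]*[k['fx'],k['fy']]+[k['cx'],k['cy']]
def shot(n):
    T=wristT();im=grab_frame('wrist');cv2.imwrite(f'pics/{n}.png',im);np.save(f'{n}_T.npy',T);return T,im
E
python3 - <<'E'
from h import *
np.set_printoptions(precision=4,suppress=True)
print('lens',tri([ray('top',262.1,102),ray('side',196,134)]))
print('col',tri([ray('top',268.9,38.4),ray('side',157.5,88.8)]))
print('tile ends',atz('top',137.7,161.2,.128),atz('top',144,192.7,.128))
# side crop corners of amber near top edge
print('side ends',atz('side',145+47/5,235+145*.3,.128),atz('side',145+225/5,235+165*.3,.128))
o=telemetry.get_obs();print(R.from_rotvec(o['orientation']).as_matrix(),o['joints'])
E
```

```text
lens (array([ 0.7094, -0.1495,  0.3115]), [0.0041, 0.0041])
col (array([ 0.8602, -0.166 ,  0.4316]), [0.0035, 0.0035])
tile ends [0.5629 0.2807 0.128 ] [0.4518 0.2533 0.128 ]
side ends [0.5593 0.2809 0.128 ] [0.4616 0.2501 0.128 ]
[[ 0.9506  0.3105  0.    ]
 [ 0.3105 -0.9506 -0.    ]
 [ 0.      0.     -1.    ]] [ 1.1469  0.477   0.0224  1.5554 -0.0115  1.1093 -0.0831]
```

Emit:
{"fn": "apply_moves", "kwargs": {
  "moves": [
    [0, 0, 0, 0.026, -0.01, -0.03, 1],
    [0, 0, 0, 0.026, -0.01, -0.03, 1],
    [0, 0, 0, 0.026, -0.01, -0.03, 1],
    [0, 0, 0, 0.026, -0.01, -0.03, 1],
    [0, 0, 0, 0.026, -0.01, -0.03, 1],
    [0, 0, 0, 0.026, -0.01, -0.03, 1],
    [0, 0, 0, 0.026, -0.01, -0.03, 1],
    [0, 0, 0, 0.026, -0.01, -0.03, 1]
  ]
}}

```text
clock: 1.27
tcp_pos: [0.3832, -0.4998, 0.4477]
orientation: [3.102, 0.494, 0.001]
contact_force: [0.7, -0.6, -0.2]
grip_width: 0.0857
gripper_force: 0.0
```

Emit:
{"fn": "apply_moves", "kwargs": {
  "moves": [
    [0, 0, 0, 0.038, -0.013, 0, 1],
    [0, 0, 0, 0.038, -0.013, 0, 1],
    [0, 0, 0, 0.038, -0.013, 0, 1],
    [0, 0, 0, 0.038, -0.013, 0, 1],
    [0, 0, 0, 0.038, -0.013, 0, 1],
    [0, 0, 0, 0.038, -0.013, 0, 1],
    [0, 0, 0, 0.038, -0.013, 0, 1],
    [0, 0, 0, 0.038, -0.013, 0, 1]
  ]
}}

```text
clock: 1.93
tcp_pos: [0.6404, -0.3065, 0.446]
orientation: [3.102, 0.493, 0.0]
contact_force: [0.9, -0.9, 0.4]
grip_width: 0.0855
gripper_force: 0.0
```

Emit:
{"fn": "apply_moves", "kwargs": {
  "moves": [
    [0.7, 0.61, 0, 0, 0, 0, 1],
    [0.7, 0.61, 0, 0, 0, 0, 1],
    [0.7, 0.61, 0, 0, 0, 0, 1],
    [0.7, 0.61, 0, 0, 0, 0, 1],
    [0.7, 0.61, 0, 0, 0, 0, 1],
    [0.7, 0.61, 0, 0, 0, 0, 1],
    [0.7, 0.61, 0, 0, 0, 0, 1],
    [0.7, 0.61, 0, 0, 0, 0, 1]
  ]
}}

```text
clock: 2.6
tcp_pos: [0.639, -0.3087, 0.4466]
orientation: [-2.397, -0.381, -0.533]
contact_force: [0.6, 1.2, -0.4]
grip_width: 0.0856
gripper_force: 0.0
```

Run:
```python
from h import *
np.set_printoptions(precision=4,suppress=True)
o=telemetry.get_obs();print(o['clock'],o['tcp_pos'],o['joints']);print(R.from_rotvec(o['orientation']).as_matrix())
T,im=shot('w1');print(proj('wrist',[[.709,-.15,.311],[.86,-.166,.432]],T))
```

```text
2.6 [ 0.639  -0.3087  0.4466] [ 0.8669  0.5822 -0.305   1.0905 -0.6001  1.6489 -0.6589]
[[ 0.8756  0.3957  0.277 ]
 [ 0.134  -0.7499  0.6478]
 [ 0.4641 -0.5301 -0.7097]]
[[233.641  132.576 ]
 [236.0673 -84.5677]]
```

View pics/w1.png

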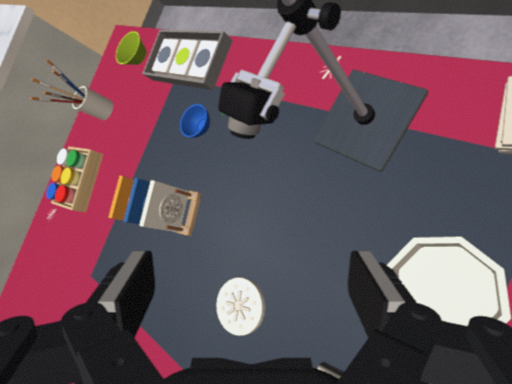

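The carved relief on white faces −y, and the amber tile's does too. The camera head shows at (250,97), lens at (243,127), and the column top at (298,10). Now a second view from the other side.

Emit:
{"fn": "apply_moves", "kwargs": {
  "moves": [
    [-0.7, -0.61, 0, 0, 0, 0, 1],
    [-0.7, -0.61, 0, 0, 0, 0, 1],
    [-0.7, -0.61, 0, 0, 0, 0, 1],
    [-0.7, -0.61, 0, 0, 0, 0, 1],
    [-0.7, -0.61, 0, 0, 0, 0, 1],
    [-0.7, -0.61, 0, 0, 0, 0, 1],
    [-0.7, -0.61, 0, 0, 0, 0, 1],
    [-0.7, -0.61, 0, 0, 0, 0, 1]
  ]
}}

```text
clock: 3.32
tcp_pos: [0.6396, -0.3077, 0.4478]
orientation: [3.095, 0.493, -0.0]
contact_force: [0.1, -0.6, -0.1]
grip_width: 0.0849
gripper_force: 0.0
```

Emit:
{"fn": "apply_moves", "kwargs": {
  "moves": [
    [0, 0, 0, 0.008, -0.04, 0, 1],
    [0, 0, 0, 0.008, -0.04, 0, 1],
    [0, 0, 0, 0.008, -0.04, 0, 1],
    [0, 0, 0, 0.008, -0.04, 0, 1],
    [0, 0, 0, 0.008, -0.04, 0, 1],
    [0, 0, 0, 0.008, -0.04, 0, 1],
    [0, 0, 0, 0.008, -0.04, 0, 1],
    [0, 0, 0, 0.008, -0.04, 0, 1]
  ]
}}

```text
clock: 3.98
tcp_pos: [0.6001, 0.0184, 0.4468]
orientation: [3.1, 0.494, 0.003]
contact_force: [1.7, 0.3, 0.4]
grip_width: 0.0855
gripper_force: 0.0
```

Emit:
{"fn": "apply_moves", "kwargs": {
  "moves": [
    [-0.89, 0.28, 0, 0, 0, 0, 1],
    [-0.89, 0.28, 0, 0, 0, 0, 1],
    [-0.89, 0.28, 0, 0, 0, 0, 1],
    [-0.89, 0.28, 0, 0, 0, 0, 1],
    [-0.89, 0.28, 0, 0, 0, 0, 1],
    [-0.89, 0.28, 0, 0, 0, 0, 1],
    [-0.89, 0.28, 0, 0, 0, 0, 1],
    [-0.89, 0.28, 0, 0, 0, 0, 1]
  ]
}}

```text
clock: 4.65
tcp_pos: [0.601, 0.0178, 0.4481]
orientation: [2.37, 0.379, 0.452]
contact_force: [0.7, -0.2, -0.1]
grip_width: 0.0856
gripper_force: 0.0
```

Run:
```python
from h import *
np.set_printoptions(precision=4,suppress=True)
o=telemetry.get_obs();print(o['clock'],o['tcp_pos'],o['joints']);print(R.from_rotvec(o['orientation']).as_matrix())
T,im=shot('w2');print(proj('wrist',[[.709,-.15,.311],[.86,-.166,.432]],T))
a=cv2.imread('pics/w1.png')[50:150,200:300];a=cv2.resize(a,(400,400),interpolation=cv2.INTER_CUBIC)
u,v=proj('wrist',[.72,-.15,.305],T)[0];x0=int(np.clip(u-50,0,412));y0=int(np.clip(v-50,0,284));print(x0,y0)
b=cv2.resize(im[y0:y0+100,x0:x0+100],(400,400),interpolation=cv2.INTER_CUBIC)
cv2.imwrite('pics/crop2.png',np.hstack([a,b]))
for c in ['wrist']:
  for d in silhouettes('cam_lens',c)[:2]: print(d['p'],d['extent'])
```

```text
4.65 [0.601  0.0178 0.4481] [-0.2267  0.1094 -0.3792  1.7437  0.8516  1.3695 -2.0705]
[[ 0.897   0.1464  0.417 ]
 [ 0.3848 -0.7228 -0.574 ]
 [ 0.2174  0.6753 -0.7047]]
[[287.8878 144.6624]
 [406.0104  -1.9348]]
235 86
0.75 [291.2, 120.0, 56.1, 53.3]
```

View pics/crop2.png

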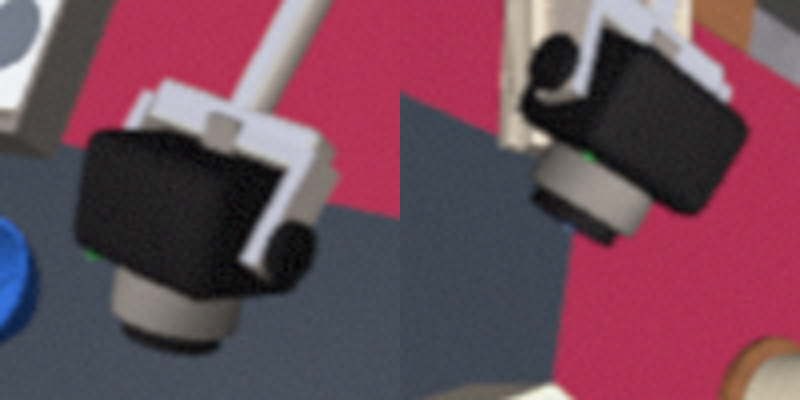

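Run:
```python
import cv2,numpy as np
def f(n,x,y):
    a=cv2.imread(f'pics/{n}.png')[y:y+75,x:x+75].astype(float)
    a=cv2.GaussianBlur(cv2.resize(a,(400,400),interpolation=cv2.INTER_CUBIC),(0,0),2)
    return (255*np.clip(a/110,0,1)**.5).astype(np.uint8)
cv2.imwrite('pics/crop3.png',np.hstack([f('w1',213,68),f('w2',255,83)]))
```

```text
(no output)
```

View pics/crop3.png

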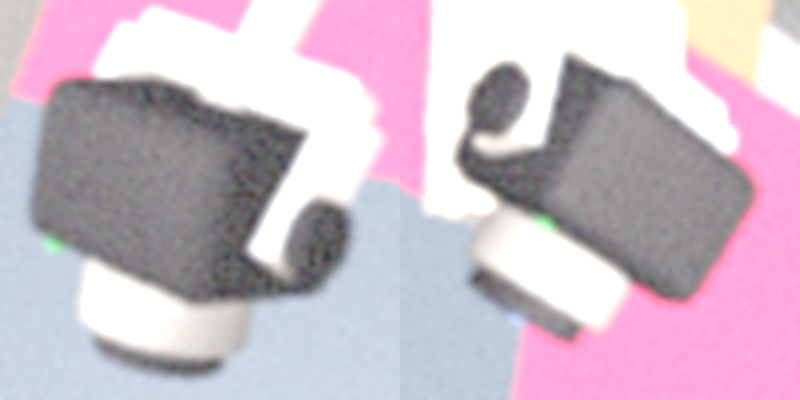

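```bash
cat > fit.py <<'E'
from h import *
from scipy.optimize import least_squares
np.set_printoptions(precision=4,suppress=True)
T1,T2=np.load('w1_T.npy'),np.load('w2_T.npy')
B={'F+':(20,28,23),'F-':(20,-28,23),'R+':(56,28,23),'R-':(56,-28,23),'f+':(20,28,-23),'f-':(20,-28,-23),'L':(0,0,0)}
w1={'F+':(29,238),'F-':(200,302),'R+':(44,80),'R-':(247,112),'f-':(318,292),'L':(160,352)}
w2={'F+':(150,203),'F-':(292,307),'R-':(360,186),'R+':(230,76),'f+':(57,155),'L':(125,312)}
def rot(y,p): return R.from_euler('ZY',[y,p]).as_matrix()   # +p about y turns x downwards -> camera -x up; so pitch-down = -p... checked below
def res(q):
    M=rot(q[3],q[4]);o=[]
    for w,T,off in((w1,T1,(213,68)),(w2,T2,(255,83))):
        P=[M@((np.array(B[k])+([0,0,q[5]] if k!='L' else 0))/1000.)+q[:3] for k in w]
        o.append(proj('wrist',np.array(P),T)-(np.array(list(w.values()))/5.3333+off))
    return np.vstack(o).ravel()
if __name__=='__main__':
  for p0 in(-.3,.3):
    s=least_squares(res,[.71,-.15,.3,-.1,p0,0],x_scale=[.01,.01,.01,.1,.1,1],loss='soft_l1')
    print(s.x,s.cost);print(res(s.x).reshape(-1,2).T.round(1))
    J=s.jac;print('sd',np.sqrt(np.diag(np.linalg.inv(J.T@J))))
    print('camx',rot(*s.x[3:5])[:,0])
E
python3 fit.py
```

```text
[ 0.714  -0.1502  0.2947 -0.0843 -0.4677 -2.8574] 25.81463504005914
[[-1.2  1.1  0.1 -1.7  5.8  0.4 -1.6  0.9  3.3 -0.4 -5.4  0.3]
 [-1.5  0.9 -3.6  2.5 -0.1 -0.4  2.7  0.9 -2.1 -1.9  0.5  0.4]]
sd [0.0008 0.0009 0.0013 0.0204 0.0263 1.8974]
camx [ 0.8894 -0.0751  0.4508]
[ 0.714  -0.1502  0.2947 -0.0843 -0.4677 -2.8575] 25.81463504044371
[[-1.2  1.1  0.1 -1.7  5.8  0.4 -1.6  0.9  3.3 -0.4 -5.4  0.3]
 [-1.5  0.9 -3.6  2.5 -0.1 -0.4  2.7  0.9 -2.1 -1.9  0.5  0.4]]
sd [0.0008 0.0009 0.0013 0.0204 0.0263 1.8974]
camx [ 0.8894 -0.0751  0.4508]
```

Run:
```python
import fit
from fit import *
def res2(q):
    b=dict(B)
    for k in b:
        if k!='L':
            x,y,z=B[k]; b[k]=((20 if x==20 else 20+q[6]), np.sign(y)*q[7], 23 if z>0 else 23-q[8])
    old=fit.B;fit.B=b;o=res(q[:6]);fit.B=old;return o
for drop in (0,1):
    if drop:
        del w1['f-'];del w2['f+']
    reg=lambda q:np.r_[res2(q),(q[6]-36)/3,(q[7]-28)/2,(q[8]-46)/20]
    s=least_squares(reg,[.71,-.15,.3,-.1,-.3,0,36,28,46],x_scale=[.01,.01,.01,.1,.1,1,1,1,1],loss='soft_l1')
    print(s.x,s.cost);print(res2(s.x).reshape(-1,2).T.round(1))
    J=s.jac;print('sd',np.sqrt(np.diag(np.linalg.inv(J.T@J)))[:6])
```

```text
[ 0.7145 -0.1501  0.2951 -0.093  -0.4711 -3.5346 33.3721 26.6308 36.6116] 14.367624855820793
[[-0.1  0.4  1.  -2.9  0.   0.2 -0.8  0.1  1.6 -0.7 -0.5  0.5]
 [-1.9  0.2 -1.6  4.5 -0.3 -0.9  2.4  0.1 -0.9  0.1  2.3 -0.1]]
sd [0.0008 0.0007 0.0013 0.0228 0.0305 1.8404]
[ 0.7139 -0.1504  0.2946 -0.0742 -0.4448 -2.5284 33.801  26.4417 46.    ] 11.962920094886899
[[-0.3  0.3  1.1 -2.6  0.4 -0.7  0.2  1.2 -1.1  0.3]
 [-1.2 -0.  -1.4  3.7 -0.2  3.2 -0.  -1.7  0.2  0.5]]
sd [0.0009 0.0008 0.0013 0.0268 0.0417 2.0438]
```

Fit: the lens is at (0.714, −0.150, 0.295), yaw ≈ −0.09, looking down ≈ 0.46 rad, which matches the stated limits and the column offset. Next I'll untilt and hover over the amber tile.

Emit:
{"fn": "apply_moves", "kwargs": {
  "moves": [
    [0.89, -0.28, 0, 0, 0, 0, 1],
    [0.89, -0.28, 0, 0, 0, 0, 1],
    [0.89, -0.28, 0, 0, 0, 0, 1],
    [0.89, -0.28, 0, 0, 0, 0, 1],
    [0.89, -0.28, 0, 0, 0, 0, 1],
    [0.89, -0.28, 0, 0, 0, 0, 1],
    [0.89, -0.28, 0, 0, 0, 0, 1],
    [0.89, -0.28, 0, 0, 0, 0, 1]
  ]
}}

```text
clock: 5.42
tcp_pos: [0.602, 0.0156, 0.4489]
orientation: [-3.096, -0.493, -0.007]
contact_force: [-0.4, 0.6, 0.0]
grip_width: 0.0854
gripper_force: 0.0
```

Emit:
{"fn": "apply_moves", "kwargs": {
  "moves": [
    [0, 0, 0.05, -0.001, -0.0325, 0.0185, 1],
    [0, 0, 0.05, -0.001, -0.0325, 0.0185, 1],
    [0, 0, 0.05, -0.001, -0.0325, 0.0185, 1],
    [0, 0, 0.05, -0.001, -0.0325, 0.0185, 1],
    [0, 0, 0.05, -0.001, -0.0325, 0.0185, 1],
    [0, 0, 0.05, -0.001, -0.0325, 0.0185, 1],
    [0, 0, 0.05, -0.001, -0.0325, 0.0185, 1],
    [0, 0, 0.05, -0.001, -0.0325, 0.0185, 1]
  ]
}}

```text
clock: 6.08
tcp_pos: [0.518, 0.2637, 0.2988]
orientation: [-3.11, -0.426, -0.005]
contact_force: [1.3, 0.5, 0.9]
grip_width: 0.0856
gripper_force: 0.0
```

Run:
```python
from h import *
np.set_printoptions(precision=4,suppress=True)
T,im=shot('w3')
o=telemetry.get_obs();print(o['clock'],o['tcp_pos'],o['joints']);print(R.from_rotvec(o['orientation']).as_matrix())
print(proj('wrist',[[.56,.28,.128],[.46,.252,.128]],T))
for d in silhouettes('tile_amber','wrist')[:2]: print(d['p'],d['extent'])
```

```text
6.1333 [0.5127 0.2708 0.2949] [-0.2481  0.2812 -0.4242  1.6535  0.1143  1.2328 -1.985 ]
[[ 0.9607  0.2776 -0.0041]
 [ 0.2777 -0.9607  0.0053]
 [-0.0025 -0.0062 -1.    ]]
[[246.6175 115.508 ]
 [246.9732 213.1481]]
0.9 [247.8, 157.2, 17.7, 102.5]
```

View pics/w3.png

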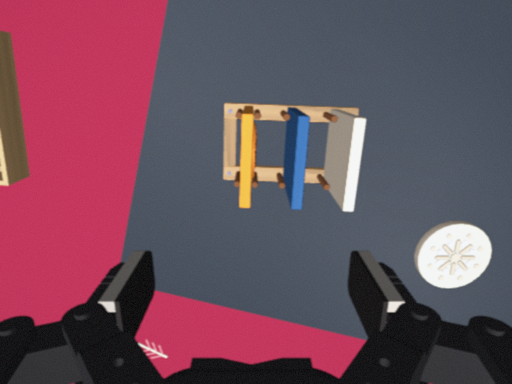

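Run:
```python
from h import *
np.set_printoptions(precision=4,suppress=True)
grab_frame('wrist')
T,im=shot('w4');o=telemetry.get_obs();Rt=R.from_rotvec(o['orientation']).as_matrix()
print(o['clock'],o['tcp_pos'],Rt[:,1])
hsv=cv2.cvtColor(im,cv2.COLOR_BGR2HSV)
m=((hsv[...,0]>12)&(hsv[...,0]<28)&(hsv[...,1]>200)&(hsv[...,2]>190)).astype(np.uint8)
m[:, :220]=0;m[:,290:]=0;m[:80]=0;m[230:]=0
n,l,s,c=cv2.connectedComponentsWithStats(m);i=1+np.argmax(s[1:,4]);print(s[i])
ys,xs=np.nonzero(l==i)
r=cv2.minAreaRect(np.column_stack([xs,ys]).astype(np.float32));b=cv2.boxPoints(r);print(r)
b=b[np.argsort(b[:,1])]
e1=atz('wrist',*b[:2].mean(0),.128,T);e2=atz('wrist',*b[2:].mean(0),.128,T)
print('ends',e1,e2,'len',np.linalg.norm(e1-e2),'az',np.degrees(np.arctan2(*(e1-e2)[[1,0]])))
w=atz('wrist',*b[0],.128,T)-atz('wrist',*b[1],.128,T);print('width',np.linalg.norm(w))
C=(e1+e2)/2;print('C',C,'delta tool',Rt.T@(np.r_[C[:2],.102]-o['tcp_pos']))
cv2.imwrite('pics/w4m.png',m*255)
```

```text
6.2833 [0.5177 0.263  0.2987] [ 0.2716 -0.9624 -0.0015]
[256 135   1   1   1]
((256.0, 135.0), (0.0, 0.0), 0.0)
ends [0.5416 0.2672 0.128 ] [0.5416 0.2672 0.128 ] len 0.0 az 0.0
width 0.0
C [0.5416 0.2672 0.128 ] delta tool [0.0238 0.0028 0.1967]
```

```bash
cat > tile.py <<'E'
from h import *
np.set_printoptions(precision=4,suppress=True)
def meas(n):
    im=cv2.imread(f'pics/{n}.png');T=np.load(f'{n}_T.npy');hsv=cv2.cvtColor(im,cv2.COLOR_BGR2HSV)
    p=np.round(proj('wrist',[.51,.267,.128],T)[0]).astype(int);print('px',p,hsv[p[1],p[0]])
    V=hsv[...,2].astype(int);m=((hsv[...,0]>10)&(hsv[...,0]<30)&(hsv[...,1]>150)&(V>.85*V[p[1],p[0]])).astype(np.uint8)
    m=cv2.morphologyEx(m,cv2.MORPH_OPEN,np.ones((3,3),np.uint8))
    _,l,s,_=cv2.connectedComponentsWithStats(m);i=l[p[1],p[0]];print(s[i])
    ys,xs=np.nonzero(l==i);r=cv2.minAreaRect(np.column_stack([xs,ys]).astype(np.float32));b=cv2.boxPoints(r);b=b[np.argsort(b[:,1])]
    e1=atz('wrist',*b[:2].mean(0),.128,T);e2=atz('wrist',*b[2:].mean(0),.128,T)
    print(r,'ends',e1,e2,'len',np.linalg.norm(e1-e2),'az',np.degrees(np.arctan2(*(e1-e2)[[1,0]])))
    print('width',np.linalg.norm(atz('wrist',*b[0],.128,T)-atz('wrist',*b[1],.128,T)))
    return (e1+e2)/2
E
python3 - <<'E'
from tile import *
meas('w3');C=meas('w4')
o=telemetry.get_obs();Rt=R.from_rotvec(o['orientation']).as_matrix()
print('C',C,o['tcp_pos'],'delta tool',Rt.T@(np.r_[C[:2],.102]-o['tcp_pos']),np.degrees(np.arctan2(Rt[1,0],Rt[0,0])))
E
```

```text
px [246 166] [ 22 171 244]
[ 240  114   15   94 1125]
((247.0619659423828, 160.51756286621094), (13.89946460723877, 93.23573303222656), 1.7899105548858643) ends [0.562  0.2786 0.128 ] [0.4663 0.2553 0.128 ] len 0.09845184230268865 az 13.705596599574324
width 0.013706047888567248
px [248 165] [ 22 171 244]
[ 241  112   16   94 1121]
((248.71456909179688, 158.52801513671875), (13.734540939331055, 93.39879608154297), 2.2457423210144043) ends [0.5619 0.2787 0.128 ] [0.4667 0.2555 0.128 ] len 0.09803121032572697 az 13.715882925395501
width 0.013467164709611438
C [0.5143 0.2671 0.128 ] [0.5177 0.263  0.2987] delta tool [-0.0025 -0.0045  0.1967] 15.761750565857618
```

Emit:
{"fn": "apply_moves", "kwargs": {
  "moves": [
    [0, 0, 0.13, -0.001, -0.0022, 0, -0.2],
    [0, 0, 0.12, -0.001, -0.0022, 0, -0.2],
    [0, 0, 0, 0, 0, 0.02, -0.2],
    [0, 0, 0, 0, 0, 0.02, -0.2],
    [0, 0, 0, 0, 0, 0.02, -0.2],
    [0, 0, 0, 0, 0, 0.02, -0.2],
    [0, 0, 0, 0, 0, 0.01, -0.2],
    [0, 0, 0, 0, 0, 0, -0.2]
  ]
}}

```text
clock: 6.95
tcp_pos: [0.5133, 0.2646, 0.2061]
orientation: [3.117, 0.385, -0.004]
contact_force: [0.4, 0.6, 0.2]
grip_width: 0.0343
gripper_force: 0.0
```

Run:
```python
from tile import *
grab_frame('wrist');shot('w5');C=meas('w5')
o=telemetry.get_obs();Rt=R.from_rotvec(o['orientation']).as_matrix();print(o['grip_width'],o['tcp_pos'])
print('C',C,'delta tool',Rt.T@(np.r_[C[:2],.102]-o['tcp_pos']),np.degrees(np.arctan2(Rt[1,0],Rt[0,0])),Rt[:,2])
```

```text
px [247 191] [ 22 170 246]
[ 240  121   18  123 1939]
((248.5, 182.0), (122.0, 17.0), 90.0) ends [0.562  0.2788 0.128 ] [0.4666 0.255  0.128 ] len 0.09829394606385901 az 14.025287517467067
width 0.012317723569022908
0.03390283459470924 [0.5145 0.2661 0.2088]
C [0.5143 0.2669 0.128 ] delta tool [-0.0001 -0.0008  0.1068] 14.120551520883176 [ 0.0009  0.0006 -1.    ]
```

View pics/w5.png

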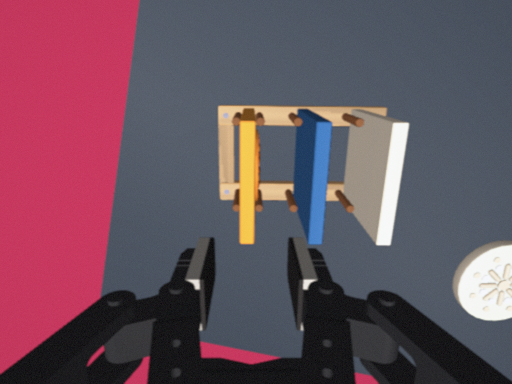

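Amber (248,182) is centred between the fingers, and the right finger (300,285) will pass in the gap before blue. Next: descend, grip and lift.

Emit:
{"fn": "apply_moves", "kwargs": {
  "moves": [
    [0, 0, 0, 0, -0.0008, 0.018, -0.2],
    [0, 0, 0, 0, 0, 0.018, -0.2],
    [0, 0, 0, 0, 0, 0.018, -0.2],
    [0, 0, 0, 0, 0, 0.018, -0.2],
    [0, 0, 0, 0, 0, 0.018, -0.2],
    [0, 0, 0, 0, 0, 0.015, -0.2],
    [0, 0, 0, 0, 0, 0, -0.2],
    [0, 0, 0, 0, 0, 0, -0.2]
  ],
  "grip_force": 50
}}

```text
clock: 7.72
tcp_pos: [0.5142, 0.2673, 0.1038]
orientation: [-3.117, -0.387, -0.001]
contact_force: [-0.4, 0.8, -0.1]
grip_width: 0.0341
gripper_force: 0.0
```

Emit:
{"fn": "apply_moves", "kwargs": {
  "moves": [
    [0, 0, 0, 0, 0, 0, -0.3],
    [0, 0, 0, 0, 0, 0, -0.4],
    [0, 0, 0, 0, 0, 0, -0.6],
    [0, 0, 0, 0, 0, 0, -0.8],
    [0, 0, 0, 0, 0, 0, -1],
    [0, 0, 0, 0, 0, 0, -1],
    [0, 0, 0, 0, 0, 0, -1],
    [0, 0, 0, 0, 0, 0, -1]
  ],
  "grip_force": 50
}}

```text
clock: 8.38
tcp_pos: [0.5135, 0.267, 0.1028]
orientation: [3.117, 0.388, -0.0]
contact_force: [-0.8, -0.2, -0.4]
grip_width: 0.0001
gripper_force: 0.0
```

The fingers closed on nothing, so I'll look.

Run:
```python
from tile import *
T,a=shot('w6');s=grab_frame('side')
c=cv2.resize(s[215:335,130:250],(400,400),interpolation=cv2.INTER_CUBIC)
cv2.imwrite('pics/v6.png',np.hstack([cv2.resize(a[60:360,106:406],(400,400)),c]))
print(telemetry.get_obs()['tcp_pos'],telemetry.get_obs()['grip_width'])
```

```text
[0.5135 0.267  0.1028] 9.309281007815955e-06
```

View pics/v6.png

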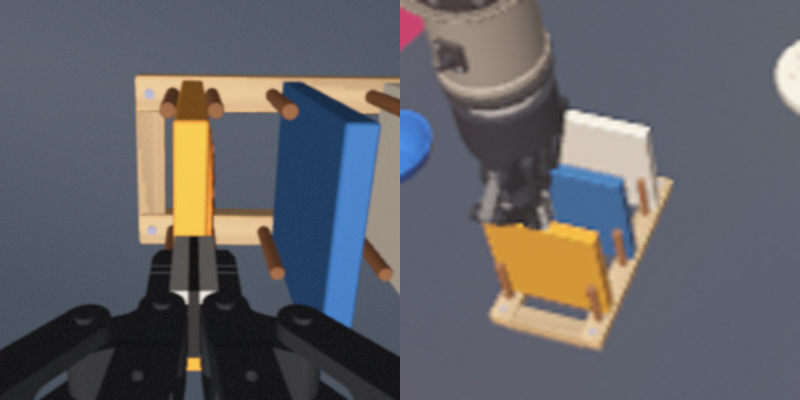

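Reading v6: the fingertips end at crop row 237. By the wrist calibration, that puts the pad tips about 25 mm behind the reported TCP, so they shut just above the tile's top edge with no contact. That also fits the zero force reading. I'll re-open and go 20 mm deeper, which leaves about 11 mm to the relief.

Emit:
{"fn": "apply_moves", "kwargs": {
  "moves": [
    [0, 0, 0, 0, 0, -0.01, -0.6],
    [0, 0, 0, 0, 0, 0, -0.2],
    [0, 0, 0, 0, 0, 0, -0.2],
    [0, 0, 0, 0, 0, 0, -0.2],
    [0, 0, 0, 0, 0, 0.01, -0.2],
    [0, 0, 0, 0, 0, 0.01, -0.2],
    [0, 0, 0, 0, 0, 0.01, -0.2],
    [0, 0, 0, 0, 0, 0, -0.2]
  ]
}}

```text
clock: 9.15
tcp_pos: [0.5117, 0.2658, 0.0797]
orientation: [3.116, 0.388, -0.007]
contact_force: [-0.5, -0.1, 0.3]
grip_width: 0.0345
gripper_force: 0.0
```

Run:
```python
from h import *
from bench import r
o=telemetry.get_obs();print(r.grip_depth,o['tcp_pos'],o['grip_width'],o['contact_force'])
T,im=shot('w7')
# inner edges of fingers per row: brightness profile
hsv=cv2.cvtColor(im,cv2.COLOR_BGR2HSV)
for v in range(190,330,8): print(v,[int(x) for x in im[v,185:330:5].mean(1)])
```

```text
0.0187 [0.51169319 0.26581283 0.0796821 ] 0.034486144257598134 [-0.53045295 -0.06719727  0.25159498]
190 [97, 97, 97, 98, 178, 166, 168, 177, 162, 106, 174, 178, 178, 177, 178, 159, 102, 96, 97, 95, 98, 95, 98, 98, 97, 98, 97, 60, 62]
198 [97, 96, 97, 94, 177, 165, 167, 175, 170, 107, 175, 176, 177, 177, 179, 154, 93, 95, 94, 96, 97, 97, 99, 97, 94, 99, 98, 65, 63]
206 [96, 96, 96, 95, 165, 175, 166, 177, 175, 106, 176, 176, 176, 176, 178, 153, 100, 95, 97, 96, 96, 97, 96, 98, 98, 99, 95, 61, 62]
214 [98, 96, 98, 95, 163, 175, 163, 176, 171, 108, 177, 176, 177, 179, 177, 147, 109, 95, 95, 95, 95, 94, 97, 94, 96, 96, 93, 59, 65]
222 [97, 96, 94, 95, 154, 176, 163, 174, 171, 102, 176, 177, 177, 177, 177, 146, 108, 93, 93, 97, 96, 95, 94, 94, 94, 94, 85, 63, 63]
230 [93, 91, 95, 92, 147, 149, 143, 144, 147, 125, 176, 175, 176, 177, 176, 145, 112, 105, 100, 102, 98, 93, 94, 95, 94, 93, 79, 65, 64]
238 [94, 91, 92, 85, 86, 57, 188, 197, 197, 182, 177, 178, 176, 176, 174, 142, 108, 195, 194, 192, 195, 47, 94, 95, 185, 190, 91, 61, 64]
246 [91, 89, 90, 87, 86, 17, 161, 191, 191, 63, 175, 17
[... 658 characters left out ...]
174, 175, 106, 98, 89, 90, 89, 88, 32, 24, 60, 234, 17, 23, 23, 22]
294 [19, 21, 19, 53, 24, 15, 87, 90, 89, 86, 174, 175, 174, 174, 175, 108, 87, 89, 92, 90, 89, 57, 28, 64, 25, 22, 19, 21, 35]
302 [28, 28, 19, 48, 28, 42, 85, 84, 85, 83, 172, 174, 176, 174, 174, 97, 87, 86, 91, 88, 88, 87, 28, 60, 31, 23, 24, 22, 21]
310 [22, 28, 21, 37, 34, 76, 86, 84, 86, 85, 173, 173, 172, 173, 173, 91, 86, 85, 88, 89, 88, 88, 20, 58, 28, 23, 14, 27, 26]
318 [22, 24, 25, 30, 45, 80, 85, 84, 87, 84, 174, 172, 174, 174, 173, 91, 86, 88, 86, 85, 87, 85, 40, 60, 23, 23, 16, 23, 21]
326 [25, 19, 21, 161, 51, 84, 84, 84, 85, 85, 172, 173, 174, 174, 173, 87, 83, 83, 88, 88, 86, 87, 70, 113, 20, 28, 26, 28, 22]
```

Emit:
{"fn": "apply_moves", "kwargs": {
  "moves": [
    [0, 0, 0, 0, 0, -0.002, -0.4],
    [0, 0, 0, 0, 0, 0, -0.6],
    [0, 0, 0, 0, 0, 0, -0.8],
    [0, 0, 0, 0, 0, 0, -1],
    [0, 0, 0, 0, 0, 0, -1],
    [0, 0, 0, 0, 0, 0, -1],
    [0, 0, 0, 0, 0, 0, -1],
    [0, 0, 0, 0, 0, 0, -1]
  ],
  "grip_force": 50
}}

```text
clock: 9.87
tcp_pos: [0.514, 0.2676, 0.0855]
orientation: [-3.117, -0.388, -0.002]
contact_force: [0.3, 0.9, 5.8]
grip_width: 0.0107
gripper_force: 50.8
```

Gripped: 50 N at about 11–12 mm. Now lifting straight up.

Emit:
{"fn": "apply_moves", "kwargs": {
  "moves": [
    [0, 0, 0, 0, 0, -0.005, -1],
    [0, 0, 0, 0, 0, -0.01, -1],
    [0, 0, 0, 0, 0, -0.02, -1],
    [0, 0, 0, 0, 0, -0.025, -1],
    [0, 0, 0, 0, 0, -0.03, -1],
    [0, 0, 0, 0, 0, -0.03, -1],
    [0, 0, 0, 0, 0, -0.03, -1],
    [0, 0, 0, 0, 0, -0.02, -1]
  ]
}}

```text
clock: 10.53
tcp_pos: [0.5138, 0.2667, 0.2582]
orientation: [-3.118, -0.388, -0.003]
contact_force: [-0.2, 0.7, -1.2]
grip_width: 0.0108
gripper_force: 49.8
```

```bash
cat > goal.py <<'E'
from h import *
from fit import rot
np.set_printoptions(precision=4,suppress=True)
LENS=np.array([.714,-.150,.295]);YAW,P=-.09,-.46
M=rot(YAW,P);cx,cz=M[:,0],M[:,2]
# desired tool axes: y=cx, z=-cz (tile x = -tool y, tile z = -tool z); tile origin seen from TCP along tool z by H
def goal(H=.0675,dist=.2):
    face=LENS-dist*cx; tcp=face+.009*(-cx)+(H-.045)*cz
    G=np.column_stack([np.cross(cx,-cz),cx,-cz]);return tcp,G
def delta(**k):
    o=telemetry.get_obs();A=R.from_rotvec(o['orientation']).as_matrix();t,G=goal(**k)
    print(o['clock'],'tcp',o['tcp_pos'],'goal',t,'width',o['grip_width'],o['gripper_force'])
    print('turn in 6deg units',np.degrees(R.from_matrix(A.T@G).as_rotvec())/6,'shift now',A.T@(t-o['tcp_pos']),'shift in goal axes',G.T@(t-o['tcp_pos']))
    print(A,o['joints'])
E
python3 -c "
from goal import *
T,im=shot('w8')
delta()
s=silhouettes('tile_amber','wrist');print(s[0]['p'],s[0]['extent'])
grab_frame('side');s=silhouettes('tile_amber','side');print(s[0]['p'],s[0]['extent'])"
```

```text
10.5833 tcp [0.5154 0.2678 0.2617] goal [ 0.5175 -0.1323  0.2224] width 0.01054329649494707 49.87455189228058
turn in 6deg units [ -3.784    2.6394 -11.5727] shift now [-0.0962  0.3885  0.0382] shift in goal axes [-0.3983  0.0167  0.0522]
[[ 0.9695  0.2449  0.0068]
 [ 0.2449 -0.9696  0.0029]
 [ 0.0074 -0.0012 -1.    ]] [-0.2526  0.3009 -0.417   1.7033  0.1334  1.1579 -2.0291]
0.74 [254.1, 244.1, 37.0, 238.4]
0.74 [163.9, 256.1, 43.5, 35.0]
```

Lifted and held (50 N). Next I'll carry it towards the camera.

Emit:
{"fn": "apply_moves", "kwargs": {
  "moves": [
    [0, 0, 0, -0.005, 0.02, 0, -1],
    [0, 0, 0, -0.009, 0.035, 0, -1],
    [0, 0, 0, -0.01, 0.04, 0, -1],
    [0, 0, 0, -0.01, 0.04, 0, -1],
    [0, 0, 0, -0.01, 0.04, 0, -1],
    [0, 0, 0, -0.01, 0.04, 0, -1],
    [0, 0, 0, -0.009, 0.035, 0, -1],
    [0, 0, 0, -0.005, 0.02, 0, -1]
  ]
}}

```text
clock: 11.4
tcp_pos: [0.5117, -0.0172, 0.2528]
orientation: [3.117, 0.379, -0.007]
contact_force: [-0.6, 0.7, -2.0]
grip_width: 0.0107
gripper_force: 49.8
```

Emit:
{"fn": "apply_moves", "kwargs": {
  "moves": [
    [0, 0, -0.5, 0, 0, 0, -1],
    [0, 0, -1, 0, 0, 0, -1],
    [0, 0, -1, 0, 0, 0, -1],
    [0, 0, -1, 0, 0, 0, -1],
    [0, 0, -1, 0, 0, 0, -1],
    [0, 0, -1, 0, 0, 0, -1],
    [0, 0, -1, 0, 0, 0, -1],
    [0, 0, -1, 0, 0, 0, -1]
  ]
}}

```text
clock: 12.07
tcp_pos: [0.5122, -0.0118, 0.2528]
orientation: [-2.726, -1.558, 0.006]
contact_force: [0.0, 0.8, -2.2]
grip_width: 0.0108
gripper_force: 49.8
```

Emit:
{"fn": "apply_moves", "kwargs": {
  "moves": [
    [0, 0, -1, 0, 0, 0, -1],
    [0, 0, -1, 0, 0, 0, -1],
    [0, 0, -1, 0, 0, 0, -1],
    [0, 0, -1, 0, 0, 0, -1],
    [0, 0, -0.3, 0, 0, 0, -1],
    [0, 0, 0, 0, 0, 0, -1],
    [0, 0, 0, 0, 0, 0, -1],
    [0, 0, 0, 0, 0, 0, -1]
  ]
}}

```text
clock: 12.73
tcp_pos: [0.5131, -0.0116, 0.2538]
orientation: [-2.317, -2.12, 0.002]
contact_force: [-0.3, 0.2, -1.7]
grip_width: 0.0103
gripper_force: 49.8
```

```bash
python3 -c "
from goal import *
delta()"
```

```text
12.7333 tcp [ 0.5131 -0.0116  0.2538] goal [ 0.5175 -0.1323  0.2224] width 0.010349303455655106 49.82960343360901
turn in 6deg units [-4.4117 -0.      0.0126] shift now [-0.1198  0.0152  0.0315] shift in goal axes [-0.1198 -0.0003  0.035 ]
[[ 0.0886  0.9961 -0.002 ]
 [ 0.9961 -0.0886 -0.0001]
 [-0.0003 -0.002  -1.    ]] [ 0.2615  0.1937 -0.411   1.8548  0.0857  1.1123 -0.2696]
```

Emit:
{"fn": "apply_moves", "kwargs": {
  "moves": [
    [-0.55, 0, 0, -0.015, 0, 0, -1],
    [-0.55, 0, 0, -0.015, 0, 0, -1],
    [-0.55, 0, 0, -0.015, 0, 0, -1],
    [-0.55, 0, 0, -0.015, 0, 0, -1],
    [-0.55, 0, 0, -0.015, 0, 0, -1],
    [-0.55, 0, 0, -0.015, 0, 0, -1],
    [-0.55, 0, 0, -0.015, 0, 0, -1],
    [-0.55, 0, 0, -0.015, 0, 0, -1]
  ]
}}

```text
clock: 13.4
tcp_pos: [0.5027, -0.1317, 0.2547]
orientation: [2.041, 1.868, 0.44]
contact_force: [-0.1, 0.9, -1.4]
grip_width: 0.0108
gripper_force: 49.8
```

```bash
python3 -c "
from goal import *
delta()"
```

```text
13.4 tcp [ 0.5027 -0.1317  0.2547] goal [ 0.5175 -0.1323  0.2224] width 0.010776538832827151 49.81167912483215
turn in 6deg units [ 0.0294 -0.0031  0.0144] shift now [ 0.0008 -0.0012  0.0356] shift in goal axes [ 0.0008 -0.0011  0.0356]
[[ 0.0884  0.8912  0.4449]
 [ 0.9961 -0.0789 -0.0398]
 [-0.0004  0.4467 -0.8947]] [ 0.4653 -0.0498 -0.294   2.1974 -0.0981  0.5319  0.1528]
```

Emit:
{"fn": "apply_moves", "kwargs": {
  "moves": [
    [0, 0, 0, 0, 0, 0.007, -1],
    [0, 0, 0, 0, 0, 0.007, -1],
    [0, 0, 0, 0, 0, 0.007, -1],
    [0, 0, 0, 0, 0, 0.007, -1],
    [0, 0, 0, 0, 0, 0.0075, -1],
    [0, 0, 0, 0, 0, 0, -1],
    [0, 0, 0, 0, 0, 0, -1],
    [0, 0, 0, 0, 0, 0, -1]
  ]
}}

```text
clock: 14.07
tcp_pos: [0.5193, -0.132, 0.2229]
orientation: [2.041, 1.871, 0.439]
contact_force: [-1.4, 0.0, -1.4]
grip_width: 0.0108
gripper_force: 49.8
```

```bash
python3 -c "
from goal import *
delta()
T,w=shot('w9');t=grab_frame('top');s=grab_frame('side')
o=telemetry.get_obs();A=R.from_rotvec(o['orientation']).as_matrix()
# predicted tile corners
Q=[(y,x,z) for y in(-.006,.006) for x in(-.05,.05) for z in(.0675-.11,.0675)]
P=np.array([A@np.array([x,y,z])+o['tcp_pos'] for y,x,z in Q])
def crop(im,c,T,sz):
    p=proj(c,P,T);L=proj(c,[LENS,LENS-.2*cx],T);big=cv2.resize(im,None,fx=5,fy=5,interpolation=cv2.INTER_CUBIC) if c!='wrist' else im.copy();f=5 if c!='wrist' else 1
    for i in p: cv2.circle(big,tuple(int(v) for v in (i+.5)*f),3,(0,255,0),1)
    cv2.line(big,tuple(int(v) for v in (L[0]+.5)*f),tuple(int(v) for v in (L[1]+.5)*f),(255,0,255),1)
    if c=='wrist': return cv2.resize(big,(400,300))
    m=((L.mean(0)+.5)*f).astype(int);x,y=max(m[0]-200,0),max(m[1]-150,0);return big[y:y+300,x:x+400]
a=np.hstack([crop(s,'side',None,0),crop(t,'top',None,0)])
cv2.imwrite('pics/fin.png',np.vstack([a,np.hstack([crop(w,'wrist',T,0),np.zeros((300,400,3),np.uint8)])]))
"
```

```text
14.0667 tcp [ 0.5193 -0.132   0.2229] goal [ 0.5175 -0.1323  0.2224] width 0.010834056640755294 49.798298478126526
turn in 6deg units [ 0.0046 -0.0152  0.0257] shift now [-0.0004 -0.0018 -0.0003] shift in goal axes [-0.0004 -0.0018 -0.0003]
[[ 0.0868  0.8925  0.4427]
 [ 0.9962 -0.0778 -0.0384]
 [ 0.0002  0.4444 -0.8958]] [ 0.4547  0.0247 -0.3044  2.2073 -0.05    0.4517  0.1051]
```

View pics/fin.png

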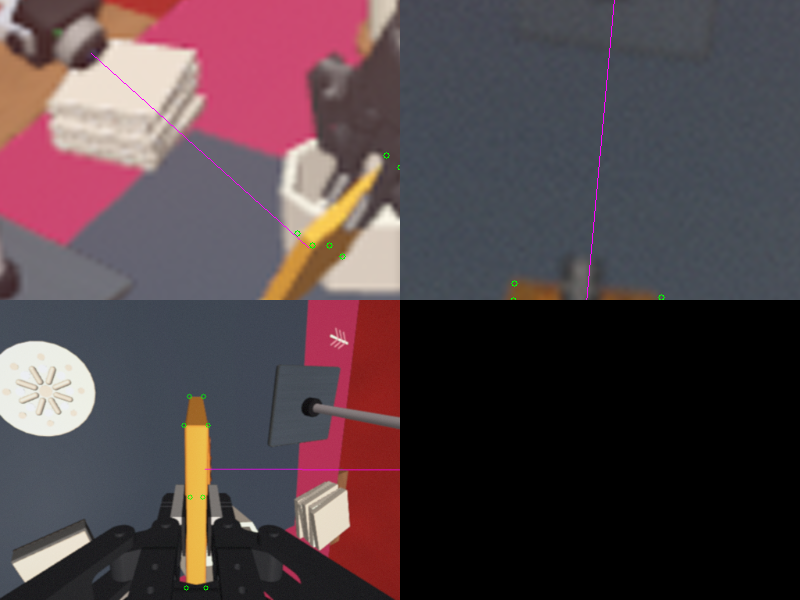

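The predicted corners match the tile in wrist (184–208,425) and side (297,233). The sight line starts at the lens front, side (92,53). The camera's tilt sets the aim, so I'll cross-check it from straight edges of the camera body before handing in.

Run:
```python
from goal import *
lsd=cv2.createLineSegmentDetector()
for n,x,y in(('w1',213,68),('w2',255,83)):
    T=np.load(f'{n}_T.npy');a=cv2.imread(f'pics/{n}.png')[y:y+75,x:x+75].astype(float)
    a=cv2.GaussianBlur(cv2.resize(a,(400,400),interpolation=cv2.INTER_CUBIC),(0,0),3)
    g=(255*np.clip(a/110,0,1)**.5).astype(np.uint8)
    L=lsd.detect(cv2.cvtColor(g,cv2.COLOR_BGR2GRAY))[0][:,0]
    print(n)
    for l in L:
        if np.hypot(l[2]-l[0],l[3]-l[1])<45: continue
        p=[(l[i:i+2]+.5)/5.3333-.5+[x,y] for i in(0,2)]
        N=np.cross(ray('wrist',*p[0],T)[1],ray('wrist',*p[1],T)[1]);N/=np.linalg.norm(N)
        # pitch implied if this line is parallel to cam x at yaw -.09 ; yaw implied if parallel to level cam y
        h=N[0]*np.cos(-.09)+N[1]*np.sin(-.09);pit=np.arctan(-h/N[2])
        yaw=np.arctan2(N[1],N[0]);yaw=(yaw+np.pi/2)%np.pi-np.pi/2
        dy=rot(YAW,P)
        print(l.round(),'|N.camx| %.3f |N.camy| %.3f |N.camz| %.3f  pitch %.3f'%(*abs(N@dy),pit),'yaw %.3f'%np.arctan2(-0+N[0],-N[1]) if 0 else 'yaw_if_y %.3f'%np.arctan2(N[0],N[1]))
```

```text
w1
[ 67.  79. 142.  78.] |N.camx| 0.972 |N.camy| 0.231 |N.camz| 0.035  pitch -1.075 yaw_if_y -1.744
[307. 133. 244. 249.] |N.camx| 0.304 |N.camy| 0.769 |N.camz| 0.563  pitch -0.035 yaw_if_y 0.119
[243. 250. 287. 283.] |N.camx| 0.887 |N.camy| 0.193 |N.camz| 0.420  pitch -1.553 yaw_if_y -1.287
[199. 101. 306. 130.] |N.camx| 0.986 |N.camy| 0.040 |N.camz| 0.159  pitch -1.271 yaw_if_y -1.522
[141.  74. 196.  90.] |N.camx| 0.987 |N.camy| 0.034 |N.camz| 0.158  pitch -1.270 yaw_if_y -1.516
[284. 240. 315. 192.] |N.camx| 0.379 |N.camy| 0.767 |N.camz| 0.519  pitch -0.171 yaw_if_y -2.910
[194. 305.  93. 258.] |N.camx| 0.940 |N.camy| 0.021 |N.camz| 0.341  pitch -1.458 yaw_if_y 1.682
[ 98. 336. 160. 357.] |N.camx| 0.950 |N.camy| 0.077 |N.camz| 0.302  pitch -1.419 yaw_if_y -1.559
[321. 293. 191. 304.] |N.camx| 0.935 |N.camy| 0.356 |N.camz| 0.005  pitch -1.116 yaw_if_y 1.260
[ 96. 262.  35. 229.] |N.camx| 0.927 |N.camy| 0.055 |N.camz| 0.371  pitch -1.491 yaw_if_y 1.716
[153. 354. 220. 360.] |N.camx| 0.956 |N.camy| 0.258 |N.camz| 0.139  pitch -1.255 yaw_if_y -1.755
[218. 375. 154. 375.] |N.camx| 0.9
[... 1289 characters left out ...]
ch -1.070 yaw_if_y 1.652
[262. 300. 208. 263.] |N.camx| 0.995 |N.camy| 0.042 |N.camz| 0.085  pitch -1.025 yaw_if_y 1.710
[ 77. 261. 158. 311.] |N.camx| 0.999 |N.camy| 0.026 |N.camz| 0.022  pitch -1.089 yaw_if_y -1.451
[327. 104. 286.  70.] |N.camx| 0.976 |N.camy| 0.032 |N.camz| 0.216  pitch -0.893 yaw_if_y 1.702
[105. 312.  66. 281.] |N.camx| 0.988 |N.camy| 0.126 |N.camz| 0.088  pitch -1.022 yaw_if_y 1.808
[ 31.   1.  26. 107.] |N.camx| 0.444 |N.camy| 0.714 |N.camz| 0.542  pitch -0.227 yaw_if_y -0.127
[ 24. 106.  23. 211.] |N.camx| 0.484 |N.camy| 0.696 |N.camz| 0.531  pitch -0.279 yaw_if_y -0.188
[352.  87. 398. 117.] |N.camx| 0.987 |N.camy| 0.062 |N.camz| 0.148  pitch -0.962 yaw_if_y -1.556
```

The body edges give pitch ≈ 0.446 and yaw ≈ −0.11, against the 0.46 and −0.09 I used. That is a few millimetres' difference, so one small nudge and then hand in.

Emit:
{"fn": "apply_moves", "kwargs": {
  "moves": [
    [0, -0.08, 0.17, 0.002, 0, 0, -1],
    [0, 0, 0, 0.002, 0, 0, -1],
    [0, 0, 0, 0, 0, 0, -1],
    [0, 0, 0, 0, 0, 0, -1],
    [0, 0, 0, 0, 0, 0, -1],
    [0, 0, 0, 0, 0, 0, -1],
    [0, 0, 0, 0, 0, 0, -1],
    [0, 0, 0, 0, 0, 0, -1]
  ]
}}

```text
clock: 14.88
tcp_pos: [0.5194, -0.1285, 0.223]
orientation: [2.058, 1.849, 0.434]
contact_force: [1.0, 0.2, -1.6]
grip_width: 0.0108
gripper_force: 49.8
```

Run:
```python
import goal
from goal import *
goal.M=rot(-.11,-.455);goal.cx,goal.cz=goal.M[:,0],goal.M[:,2]
delta()
from bench import order
print(order.hand_in())
```

```text
14.8833 tcp [ 0.5194 -0.1285  0.223 ] goal [ 0.5175 -0.1323  0.2224] width 0.010783928707165906 49.82176959514618
turn in 6deg units [ 0.0078  0.0697 -0.149 ] shift now [-0.004  -0.0016 -0.0001] shift in goal axes [-0.0039 -0.0017 -0.0001]
[[ 0.107   0.8905  0.4422]
 [ 0.9943 -0.096  -0.0472]
 [ 0.0004  0.4447 -0.8957]] [ 0.4427  0.0218 -0.3094  2.2102 -0.0139  0.4501  0.0388]
the job is handed in; nothing more can be done
None
```

I handed the job in with the amber tile held still in the fingers about 20 cm from the lens, carving towards it, square and level by my measurements; the hand-in returned no verdict.

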